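# Clamp a printing block in the turnbuckle vice

### The job

Set the drilled wooden printing block flat down over the two pins of the carving vice, either way round, and let go of it. Then turn the turnbuckle by its cross bars, tops moving away from the block, until both jaws have drawn in and hold the block firmly; stop as soon as the bars clearly stiffen, do not crush the wood. Leave the cone, the jar and the tape roll where they stand.

Things in the scene. Friction and masses are not known exactly. Their poses are not given: they have to be found in the camera images.
- vice: Carving vice screwed to the table: brown wooden base plate 270 x 270 mm, 12 mm thick. Origin on the table top near the plate's middle; x runs along the turnbuckle and along the bed, y from the bed towards the turnbuckle, z up.
- bed (a point): Centre of the top of the aluminium bed of the vice (104 x 44 mm, top 40 mm above the table), 72 mm from the vice's origin towards -y of the vice. Two steel pins, 11 mm across and 14 mm high with tapered tips, stand on the bed 35 mm either side of this point along the vice's x. Axes as the vice.
- axis (a point): Middle of the turnbuckle on its axis of rotation, 85 mm above the table, 83 mm from the vice's origin towards +y of the vice. The axis is the vice's x. Each end draws in 16 mm per full turn; roughly 1/4 to 1/2 of a turn closes the jaws from the start. A bar leaning over 35 degrees back towards the bed jams by friction if its tip is pushed level; take the next one. Axes as the vice.
- bar_tip (a point): Round tip of one of the turnbuckle's six straight steel cross bars, 70 mm from the axis. The bars are 10 mm thick and stand 60 degrees apart, like spokes, in the plane across the turnbuckle's middle, so the tips of neighbours are 70 mm apart. Tightening moves the upper bars towards the vice's +y (away from the bed).
- jaw_near: Steel jaw of the vice on the bed's -x side (vice frame). Origin: centre of its face that meets the block's end, 58 mm above the table; face 56 mm wide, 24 mm high. It slides only with the turnbuckle, along the vice's x. Axes as the vice.
- jaw_far: The same jaw on the bed's +x side, mirrored; both draw in together.
- block: Light wooden printing block, 120 x 56 x 30 mm (x, y, z), about 160 g. Two 16 mm holes go right through it, 35 mm either side of its centre along its x. Origin: centre of its underside. It starts on the table, underside down.
- cone: Grey thread cone, 68 mm across, 142 mm high, upright; origin under its centre. Leave alone.
- jar: Glass jar with white lid, 64 mm across, 85 mm high; origin under its centre. Leave alone.
- tape: Roll of tape lying flat, 100 mm across, 25 mm high; origin under its centre. Leave alone.
- turnbuckle: Steel turnbuckle body, 88 mm long, that carries the cross bars; origin at axis. Running free it takes a torque of about 0.2 to 0.25 N m (4 to 6 N on a bar) and stays where left. Once the jaws pinch the block the torque climbs over some 20 degrees: at 0.4 N m each jaw presses about 40 N, the most that stays on letting go; 0.9 N m presses 140 N and crushes the wood.
Not all that is in view belongs to the job. There is more than one size of the block; the one meant has the size given above.

How it is judged:
By the outcome, as a careful person would: the job done as asked, in the order asked, and still so for the second after the job is handed in, with the robot touching nothing.
It also fails if it takes over 72 s, if anything falls off the work surface, if the arm or the gripper's body presses on something with over 40 N, if the wrist force passes 120 N, or if a joint passes its speed limit or range.

### The arm

A 7-joint arm with a two-finger parallel gripper is mounted at the origin on the work surface. World frame = base frame: x ahead of the robot, y to its left, z up, the work surface at z = 0. Lengths are in m, angles in rad, forces in N, time in s.
With the tool pointing down it reaches from about 0.425 to 1.025 m from the base axis. Payload 9.4 kg.
Tool frame: the origin (TCP) lies midway between the tips of the shut fingers; the grasp point (between the pads) lies 19 mm behind it; z points along the fingers, y is the line along which they close (so a half turn about z gives the same grasp; the last joint's range is limited). The gripper opens to 85 mm and grips with 20 to 120 N. Pads are 22 mm wide; open, the fingers measure 114 mm over their backs; the gripper's body (76 mm by 85 mm) begins 54 mm behind the grasp point. The pads swing forward as they close: fully open they stand 13 mm farther back than shut.
Start: joints at [-1.187, 0.599, -0.003, 1.599, 0.002, 0.943, -0.08], TCP at [0.322, 0.649, 0.231] pointing down, gripper open.
Joint ranges: [-2.57, 2.57], [-0.35, 1.97], [-1.29, 1.29], [0.11, 2.56], [-1.05, 4.19], [0.11, 1.86], [-2.63, 2.63]. Speed limits (rad/s): [2.22, 2.22, 3.01, 3.01, 3.14, 3.14, 3.14].

### API

Orientations are given as a unit quaternion [w, x, y, z].
In Python, from rig import r gives the robot as it stands.
- The arm moves only by the tool drive_tool, never from a script. Its argument "moves" is a list of rows, each a list of 3 entries, a list of its own where there are three numbers: the shift along the tool's x, y, z in units of 30 mm (1.0 is 30 mm), then the turn, a rotation vector about the tool's x, y, z in units of 5 degrees (1.0 is 5 degrees), then the closure, from -1 (fully open) to 1 (shut). In form: [[[dx, dy, dz], [ax, ay, az], grip], ...]. A call has 1 to 12 rows; each row is the pose to reach, as a shift and turn from the pose commanded when the call began, along the tool's axes at that moment; what a row does not reach only later rows make up. A row lasts 1/12 s, in which the tool goes at most 41.7 mm and 7.16 degrees, less where a joint would pass 70% of its speed; a pose out of reach is approached as far as the arm can. A call with a gripper value outside its range is refused whole. The fingers move at their own pace and stop on an object; the grip force is fixed at half the most. Time passes only in rows, so rows that repeat a pose let the fingers close. It gives the time, the measured TCP pose, the force, the opening and the grip force at its end, in the units of the state.
- r.sense(): the state, without advancing time (a new reading comes with each control period).
- r.snapshot(name): name is "side" or "top" or "wrist"; returns a dict with "pixels" (384x512x3 uint8, red, green, blue), "camera_matrix" (3x3 intrinsics, pixels), "world_from_camera" (4x4, takes a point from camera to world coordinates). Camera axes: x right, y down, z forward; pixel columns grow to the right and rows downward; lengths in m; the calibration is good to about 2 mm. A picture is of the moment at which its call begins. There is no depth.
- r.hand_in(): hands the job in; it is judged then, once.
The state is a dict: "time": time; "q": joint angles; "qvel": joint speeds; "effort": joint torques, N m; "tool_pos": TCP position; "ee_rot": TCP orientation; "contact_force": force on the tool from outside, world axes, zero at the start; "moment": the same for the moment, N m; "gripper_width": finger opening in m; "grip_force": force on a finger pad.
Only numpy, scipy, OpenCV 4.12 (cv2) and the standard library are available. Lean on these libraries where they do the work, as an engineer would, in place of code of your own. Each camera call takes 0.05 s, during which the arm holds its last target. There are 200 camera calls.

## Working session

There is one attempt and no reset: what is moved stays moved. The work goes in short steps, Python scripts to look and compute and a tool call to move; the robot and the scene stay as the last step left them, time stands still between calls to the robot, and variables do not carry over. Pictures are saved under pics/ and viewed, at most 10 in all, crops included, and the job is handed in when it is done.

Besides the shell and the picture viewer there is one more tool, called after ">>>" as name(argument=value, ...) on one line, values as JSON. drive_tool: Moves the arm, as the interface text tells. Its arguments: {"type":"object","properties":{"moves":{"type":"array","items":{"type":"array"}}},"required":["moves"]}

```bash
mkdir -p pics; ls
cat > h.py <<'E'
import numpy as np, cv2, json
from rig import r
from scipy.spatial.transform import Rotation as R
def snap(n,f):
    s=r.snapshot(n); cv2.imwrite('pics/'+f+'.png',s['pixels'][:,:,::-1])
    np.savez('pics/'+f+'.npz',**{k:np.array(v) for k,v in s.items()}); return s
def ray(f,uv):
    s=np.load('pics/'+f+'.npz');T=s['world_from_camera'];d=T[:3,:3]@np.linalg.solve(s['camera_matrix'],[*uv,1.]);return T[:3,3],d/np.linalg.norm(d)
def onz(f,uv,z):
    o,d=ray(f,uv);return o+d*(z-o[2])/d[2]
def tri(*fu):
    A=0;b=0
    for f,uv in fu:
        o,d=ray(f,uv);P=np.eye(3)-np.outer(d,d);A=A+P;b=b+P@o
    return np.linalg.solve(A,b)
def proj(f,p):
    s=np.load('pics/'+f+'.npz');c=np.linalg.inv(s['world_from_camera'])@[*p,1.];u=s['camera_matrix']@c[:3];return u[:2]/u[2]
def tool():
    s=r.sense();q=np.array(s['ee_rot']);return np.array(s['tool_pos']),R.from_quat(q[[1,2,3,0]])
E
python3 - <<'E'
from h import *
a=[snap(n,n+'0') for n in('top','side')]
snap('wrist','wrist0')
cv2.imwrite('pics/both0.png',np.vstack([cv2.resize(x['pixels'][:,:,::-1],(400,300)) for x in a]))
for x in a: print(x['world_from_camera'].round(3).tolist(),x['camera_matrix'].tolist())
s=r.sense();print(s)
E
```

```text
pics
[[-0.054, -0.976, 0.211, 0.269], [-0.999, 0.054, -0.007, -0.053], [-0.004, -0.211, -0.978, 1.252], [0.0, 0.0, 0.0, 1.0]] [[383.88360617297855, 0.0, 251.54668084542226], [0.0, 383.88360617297855, 191.05237846519356], [0.0, 0.0, 1.0]]
[[0.782, -0.311, 0.541, -0.465], [-0.624, -0.37, 0.688, -1.283], [-0.014, -0.875, -0.484, 0.967], [0.0, 0.0, 0.0, 1.0]] [[486.4866465591165, 0.0, 253.63675579396852], [0.0, 486.4866465591165, 189.89004667897603], [0.0, 0.0, 1.0]]
{'time': 0.15, 'q': array([-1.18667385,  0.60000266, -0.00256282,  1.59993736,  0.00175856,
        0.94288904, -0.07976587]), 'qvel': array([-1.23928926e-06, -4.15373436e-03, -2.29118374e-04, -3.24820603e-03,
        1.04296622e-03,  3.00556240e-04, -1.64259583e-03]), 'effort': array([ 2.38559769e-03, -7.76997542e+01,  1.56645913e+00, -2.58235896e+01,
        1.24687384e-02,  6.85445455e-03, -5.15715641e-06]), 'tool_pos': array([0.32222621, 0.64906603, 0.23057387]), 'ee_rot': array([-1.05053553e-04,  2.28336906e-01,  9.73581982e-01, -6.08183597e-04]), 'contact_force': array([-0.59949264, -0.59742677, -0.48954604]), 'moment': array([-0.02804486,  0.04015659, -0.0415639 ]), 'grip_force': 0.0, 'gripper_width': 0.0856000916831861}
```

View pics/top0.png

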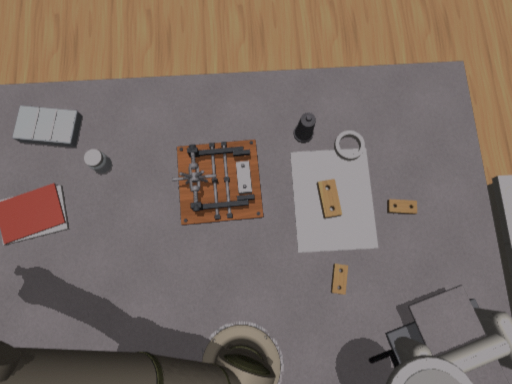

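View pics/side0.png

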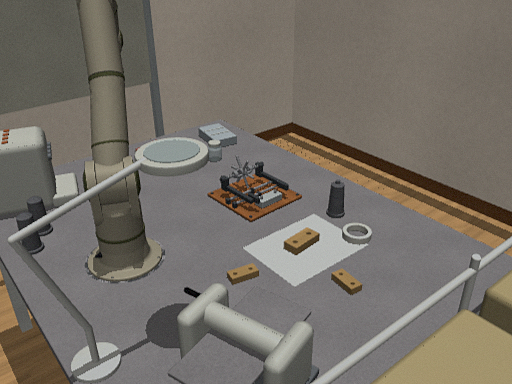

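Top view: vice centred at about (220,182), bed pins at (243,165) and (244,187), and turnbuckle at (195,179). The large block is on the white sheet at (330,198), with smaller decoys at (403,207) and (340,279). The side view shows the same block at (301,240).

Run:
```python
from h import *
for f,c in(('top0',(330,198)),('side0',(301,240)),('top0',(403,207)),('top0',(340,279))):
    p=np.load('pics/'+f+'.npz')['pixels'].astype(int)
    m=((p[:,:,0]-p[:,:,2])>50).astype(np.uint8)
    m=cv2.morphologyEx(m,cv2.MORPH_CLOSE,np.ones((5,5)))
    n,l,st,ce=cv2.connectedComponentsWithStats(m); k=l[c[1],c[0]]
    print(f,k,st[k],ce[k])
    ys,xs=np.where(l==k)
    if f=='top0':
        w=np.array([onz(f,(x,y),.03)[:2] for x,y in zip(xs,ys)]).astype(np.float32)
        print(cv2.minAreaRect(w),w.mean(0), len(xs)*(1.22/384)**2)
print('tri',tri(('top0',(330,198)),('side0',(301,240))))
for uv in((243,166),(244,188)): print('pin',onz('top0',uv,.05))
print('plate',[onz('top0',u,.012).round(3) for u in((177,147),(258,141),(263,219),(181,224))])
print('axis',onz('top0',(195,179),.1), 'cone',onz('top0',(308,120),.14),'tape',onz('top0',(350,146),.02),'jar',onz('top0',(95,158),.085))
p,q=tool();print(q.as_matrix().round(3).tolist())
im=[]
s=np.load('pics/top0.npz')['pixels'][130:235,165:275,::-1]
im=cv2.resize(s,None,fx=5,fy=5,interpolation=2);cv2.imwrite('pics/c1.png',im)
s=np.load('pics/wrist0.npz');print(s['world_from_camera'].round(3).tolist(),s['camera_matrix'])
t=np.eye(4);t[:3,:3]=q.as_matrix();t[:3,3]=p;print((np.linalg.inv(t)@s['world_from_camera']).round(4).tolist())
```

```text
top0 5 [318 180  24  37 600] [329.545      197.95333333]
((0.49616631865501404, -0.31282931566238403), (0.11755339056253433, 0.054324567317962646), 6.309358596801758) [ 0.49562225 -0.31279767] 0.006056315104166667
side0 15 [285 228  34  20 338] [301.14201183 237.44378698]
top0 7 [389 200  28  13 340] [402.54705882 205.96764706]
((0.45624688267707825, -0.5450454950332642), (0.08690779656171799, 0.04033984988927841), 82.57051849365234) [ 0.4561968 -0.5450688] 0.0034319118923611114
top0 8 [332 264  16  30 377] [339.67374005 278.61007958]
((0.24008183181285858, -0.3194983899593353), (0.04053677245974541, 0.08664558827877045), 78.77843475341797) [ 0.2398603  -0.31939584] 0.003805384657118056
tri [ 0.4956063  -0.31514979  0.02300852]
pin [ 0.61270078 -0.03825475  0.05      ]
pin [ 0.53934584 -0.03781011  0.05      ]
plate [array([0.703, 0.182, 0.012]), array([ 0.709, -0.093,  0.012]), array([ 0.441, -0.094,  0.012]), array([0.44 , 0.173, 0.012])]
axis [0.56501593 0.11151083 0.1       ] cone [ 0.7228553  -0.24691486  0.14      ] tape [ 0.6709343  -0.40091803  0.02      ] jar [0.65523654 0.42931795 0.085     ]
[[-0.896, 0.445, -0.0], [0.445, 0.896, -0.001], [-0.0, -0.001, -1.0]]
[[0.444, 0.866, 0.232, 0.263], [0.896, -0.428, -0.116, 0.678], [-0.001, 0.259, -0.966, 0.371], [0.0, 0.0, 0.0, 1.0]] [[277.82760819   0.         259.81019274]
 [  0.         277.82760819 193.74566219]
 [  0.           0.           1.        ]]
[[0.0008, -0.9658, -0.2594, 0.066], [1.0, 0.0008, 0.0002, -0.0006], [0.0, -0.2594, 0.9658, -0.1409], [0.0, 0.0, 0.0, 1.0]]
```

View pics/c1.png

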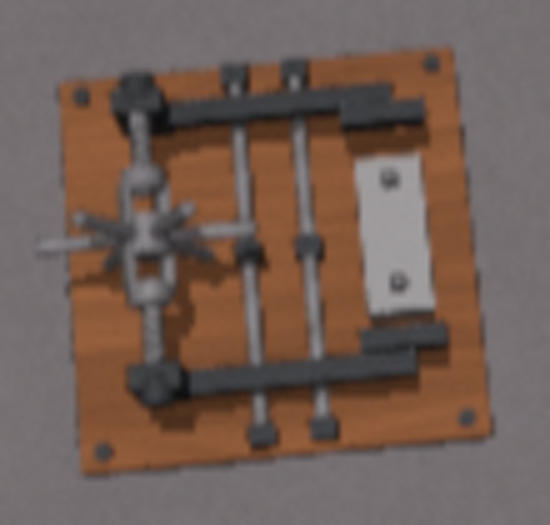

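The crop shows the bed with its pins clear, the jaws open, and a bar lying nearly level towards the bed. Next I go over the vice for closer wrist views.

```bash
cat >> h.py <<'E'
def plan(pos,yaw=None,Rt=None):
    """shift/turn in move units to reach pos, tool down with tool y at world angle yaw (deg)"""
    p,q=tool()
    if Rt is None:
        a=np.radians(yaw);y=np.array([np.cos(a),np.sin(a),0]);z=np.array([0,0,-1.]);Rt=R.from_matrix(np.c_[np.cross(y,z),y,z])
    d=q.inv().apply(np.array(pos)-p)/.03; w=np.degrees((q.inv()*Rt).as_rotvec())/5
    print('shift',d.round(2).tolist(),'turn',w.round(2).tolist())
E
python3 -c "
from h import *
plan((.62,.03,.30),-89)"
```

```text
shift [-18.07, -14.07, -2.3] turn [-0.0, 0.02, 30.52]
```

>>> drive_tool(moves=[[[-18.07,-14.07,-2.3],[0,0,30.5],-1],[[-18.07,-14.07,-2.3],[0,0,30.5],-1],[[-18.07,-14.07,-2.3],[0,0,30.5],-1],[[-18.07,-14.07,-2.3],[0,0,30.5],-1],[[-18.07,-14.07,-2.3],[0,0,30.5],-1],[[-18.07,-14.07,-2.3],[0,0,30.5],-1],[[-18.07,-14.07,-2.3],[0,0,30.5],-1],[[-18.07,-14.07,-2.3],[0,0,30.5],-1],[[-18.07,-14.07,-2.3],[0,0,30.5],-1],[[-18.07,-14.07,-2.3],[0,0,30.5],-1],[[-18.07,-14.07,-2.3],[0,0,30.5],-1],[[-18.07,-14.07,-2.3],[0,0,30.5],-1]])

```text
time: 1.15
tool_pos: [0.5384, 0.1992, 0.2816]
ee_rot: [-0.0, 0.832, 0.554, 0.0]
contact_force: [-0.1, 0.6, -0.4]
gripper_width: 0.0857
grip_force: 0.0
```

```bash
python3 -c "
from h import *
print(r.sense()['q'].round(2))
plan((.62,.03,.30),-89)"
```

```text
[-0.78  0.39  0.45  1.91 -0.21  0.89 -0.61]
shift [-4.15, 4.68, -0.62] turn [-0.0, -0.0, 13.26]
```

>>> drive_tool(moves=[[[-4.15,4.68,-0.62],[0,0,13.25],-1],[[-4.15,4.68,-0.62],[0,0,13.25],-1],[[-4.15,4.68,-0.62],[0,0,13.25],-1],[[-4.15,4.68,-0.62],[0,0,13.25],-1],[[-4.15,4.68,-0.62],[0,0,13.25],-1],[[-4.15,4.68,-0.62],[0,0,13.25],-1],[[-4.15,4.68,-0.62],[0,0,13.25],-1],[[-4.15,4.68,-0.62],[0,0,13.25],-1],[[-4.15,4.68,-0.62],[0,0,13.25],-1],[[-4.15,4.68,-0.62],[0,0,13.25],-1],[[-4.15,4.68,-0.62],[0,0,13.25],-1],[[-4.15,4.68,-0.62],[0,0,13.25],-1]])

```text
time: 2.15
tool_pos: [0.6205, 0.0328, 0.2996]
ee_rot: [0.0, 1.0, 0.013, -0.0]
contact_force: [0.6, -0.7, -0.8]
gripper_width: 0.0855
grip_force: 0.0
```

```bash
python3 -c "
from h import *
snap('wrist','w1')
print(r.sense()['q'].round(2), r.sense()['tool_pos'])
plan((.56,-.10,.22),-85)
s=cv2.imread('pics/w1.png');cv2.imwrite('pics/w1b.png',cv2.resize(s,(800,600),interpolation=2))"
```

```text
[-0.66  0.5   0.79  1.8  -0.41  1.01 -1.25] [0.62049421 0.03270913 0.2997054 ]
shift [-2.13, 4.37, 2.66] turn [0.0, 0.0, -0.7]
```

View pics/w1b.png

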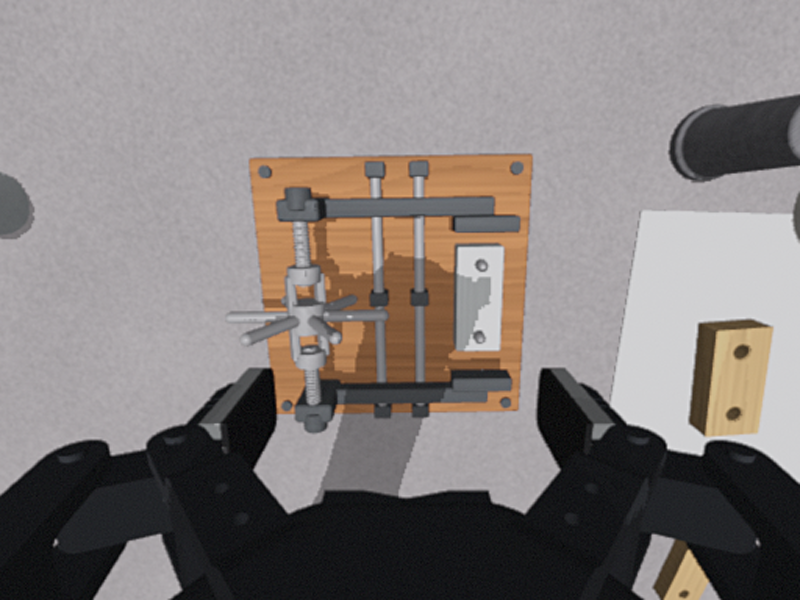

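The wrist view (800x600) shows pin tips at (481,265) and (479,337), block holes at (741,351) and (734,413), plate corners at (251,158), (531,155), (518,409) and (283,413), and bar tips at (230,317), (386,316) and (246,338).

```bash
python3 -c "
from h import *
k=.64
for n,uv,z in(('pinF',(481,265),.052),('pinN',(479,337),.052),('holeF',(741,351),.03),('holeN',(734,413),.03),('c',(251,158),.012),('c',(531,155),.012),('c',(518,409),.012),('c',(283,413),.012),('tipL',(230,317),.085),('tipR',(386,316),.085)):
    print(n,onz('w1',(uv[0]*k,uv[1]*k),z).round(4))
plan((.50,-.16,.22),-85)
"
```

```text
pinF [ 0.6184 -0.0356  0.052 ]
pinN [ 0.5495 -0.0387  0.052 ]
holeF [ 0.5341 -0.3082  0.03  ]
holeN [ 0.4649 -0.3165  0.03  ]
c [0.7071 0.1802 0.012 ]
c [ 0.7169 -0.0822  0.012 ]
c [ 0.4537 -0.0947  0.012 ]
c [0.442  0.1623 0.012 ]
tipL [0.5733 0.1816 0.085 ]
tipR [0.5778 0.0483 0.085 ]
shift [-4.18, 6.31, 2.66] turn [0.0, 0.0, -0.7]
```

```bash
python3 -c "
from h import *
plan((.4995,-.3125,.15),-83.5)
"
```

```text
shift [-4.34, 11.4, 4.99] turn [0.0, 0.0, -1.0]
```

>>> drive_tool(moves=[[[-4.34,11.4,5.0],[0,0,-1.0],-1],[[-4.34,11.4,5.0],[0,0,-1.0],-1],[[-4.34,11.4,5.0],[0,0,-1.0],-1],[[-4.34,11.4,5.0],[0,0,-1.0],-1],[[-4.34,11.4,5.0],[0,0,-1.0],-1],[[-4.34,11.4,5.0],[0,0,-1.0],-1],[[-4.34,11.4,5.0],[0,0,-1.0],-1],[[-4.34,11.4,5.0],[0,0,-1.0],-1],[[-4.34,11.4,5.0],[0,0,-1.0],-1],[[-4.34,11.4,5.0],[0,0,-1.0],-1],[[-4.34,11.4,5.0],[0,0,-1.0],-1],[[-4.34,11.4,5.0],[0,0,-1.0],-1]])

```text
time: 3.2
tool_pos: [0.4979, -0.3138, 0.1496]
ee_rot: [-0.0, 0.998, 0.055, -0.0]
contact_force: [0.3, 0.4, -0.8]
gripper_width: 0.0857
grip_force: 0.0
```

```bash
python3 -c "
from h import *
snap('wrist','w2')
print(r.sense()['q'].round(2), r.sense()['tool_pos'])
for p in((.5341,-.3082,.03),(.4649,-.3165,.03)): print(proj('w2',p))
s=cv2.imread('pics/w2.png');cv2.imwrite('pics/w2b.png',cv2.resize(s,(800,600),interpolation=2))"
```

```text
[ 0.08  0.61  0.58  2.02 -0.53  0.67 -0.45] [ 0.49888651 -0.31243486  0.14988803]
[258.00647881 150.42893735]
[258.73994696 220.83651614]
```

View pics/w2b.png

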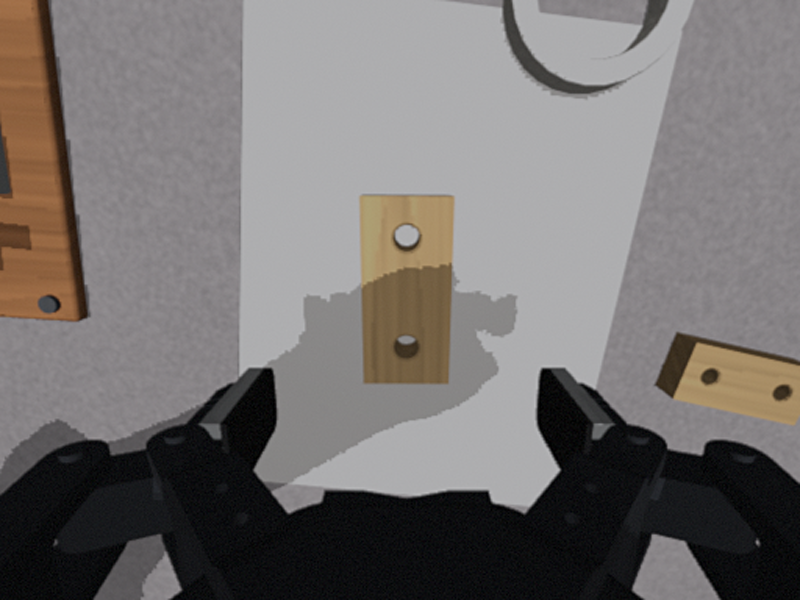

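The wrist view shows the block straight in the image, with holes at (406,236) and (406,346) and top corners at (361,195), (454,195), (448,383) and (364,383). The jaws straddle it.

```bash
python3 -c "
from h import *
k=.64;g=lambda a:(a[0]*k,a[1]*k)
F=tri(('w1',g((741,351))),('w2',g((406,236.5))));N=tri(('w1',g((734,413))),('w2',g((406,346))))
print('tri',F,N)
f=onz('w2',g((406,236.5)),.03);n=onz('w2',g((406,346)),.03);print(f,n,(f+n)/2,np.degrees(np.arctan2(*(f-n)[[1,0]])))
print([onz('w2',g(u),.03).round(4) for u in((361,195),(454,195),(448,383),(364,383))])
c=np.mean([onz('w2',g(u),.03) for u in((361,195),(454,195),(448,383),(364,383))],0);print(c)
plan((c[0],c[1],.002),-83.5)
"
```

```text
tri [ 0.53324517 -0.3100392   0.02774276] [ 0.46398434 -0.31774146  0.02856524]
[ 0.53343108 -0.30999302  0.03      ] [ 0.46438561 -0.31765976  0.03      ] [ 0.49890834 -0.31382639  0.03      ] 6.336110887928621
[array([ 0.5544, -0.2813,  0.03  ]), array([ 0.5604, -0.3351,  0.03  ]), array([ 0.4419, -0.3478,  0.03  ]), array([ 0.4358, -0.2932,  0.03  ])]
[ 0.49813568 -0.31435229  0.03      ]
shift [-0.03, 0.06, 4.93] turn [-0.01, -0.0, -0.02]
```

Height comes out at 28 mm (30 expected) and hole spacing at 69.5 mm (70 expected), so I descend and grip.

>>> drive_tool(moves=[[[0,0.05,1.3],[0,0,0],-1],[[0,0.05,2.6],[0,0,0],-1],[[0,0.05,3.8],[0,0,0],-1],[[0,0.05,4.4],[0,0,0],-1],[[0,0.05,4.7],[0,0,0],-1],[[0,0.05,4.93],[0,0,0],-0.6],[[0,0.05,4.93],[0,0,0],1],[[0,0.05,4.93],[0,0,0],1],[[0,0.05,4.93],[0,0,0],1],[[0,0.05,4.93],[0,0,0],1],[[0,0.05,4.93],[0,0,0],1],[[0,0.05,4.93],[0,0,0],1]])

```text
time: 4.25
tool_pos: [0.4997, -0.3141, 0.003]
ee_rot: [0.0, 0.998, 0.056, 0.001]
contact_force: [-0.3, 2.4, 7.9]
gripper_width: 0.0549
grip_force: 65.7
```

>>> drive_tool(moves=[[[0,0,-0.2],[0,0,0],1],[[0,0,-1.0],[0,0,0],1],[[0,0,-2.0],[0,0,0],1],[[0,0,-3.0],[0,0,0],1],[[0,0,-4.0],[0,0,0],1],[[0,0,-4.0],[0,0,0],1]])

```text
time: 4.75
tool_pos: [0.5005, -0.3157, 0.1272]
ee_rot: [0.002, 0.998, 0.056, 0.003]
contact_force: [0.3, -0.3, -1.5]
gripper_width: 0.0551
grip_force: 64.8
```

```bash
python3 -c "
from h import *
snap('wrist','w3')
print(r.sense()['tool_pos'],r.sense()['contact_force'])
plan((.585,-.037,.14),-87.4)
cv2.imwrite('pics/w3b.png',cv2.resize(cv2.imread('pics/w3.png')[90:384,90:430],None,fx=2,fy=2,interpolation=2))"
```

```text
[ 0.50021054 -0.31484032  0.12493688] [ 0.97460312 -0.07685354 -2.04176589]
shift [3.84, -8.89, -0.51] turn [0.03, -0.05, 0.76]
```

View pics/w3b.png

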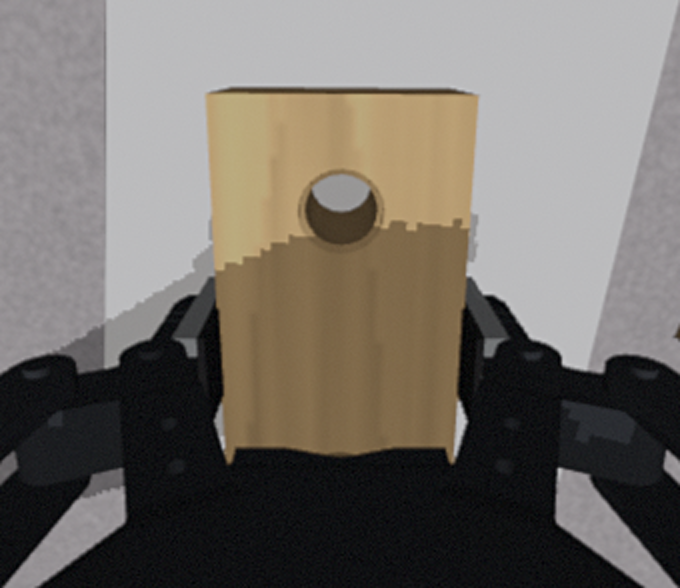

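The crop shows the block held squarely, with the far hole at crop (341,208) and the far top edge at rows 92-95, x 208 to 477.

```bash
cat >> h.py <<'E'
def intool(f,uv,zt):
    """pixel ray at tool-frame height zt, tool frame"""
    o,d=ray(f,uv);p,q=tool();o=q.inv().apply(o-p);d=q.inv().apply(d);return o+d*(zt-o[2])/d[2]
E
python3 -c "
from h import *
g=lambda a:(90+a[0]/2,90+a[1]/2)
for n,u in(('hole',(341,208)),('cL',(208,95)),('cR',(477,95))): print(n,intool('w3',g(u),-.027))
u=proj('w3',(0,0,0))
"
```

```text
hole [ 0.03329279  0.00125868 -0.027     ]
cL [ 0.05731756 -0.02607488 -0.027     ]
cR [ 0.0573132   0.02919981 -0.027     ]
```

```bash
python3 -c "
from h import *
plan((.586,-.15,.22),-87.4)"
```

```text
shift [3.47, -5.13, -3.17] turn [0.03, -0.05, 0.76]
```

>>> drive_tool(moves=[[[0.6,-0.9,-0.6],[0,0,0.2],1],[[1.3,-1.9,-1.2],[0,0,0.4],1],[[2.0,-3.0,-1.9],[0,0,0.5],1],[[2.7,-4.0,-2.5],[0,0,0.6],1],[[3.2,-4.8,-3.0],[0,0,0.76],1],[[3.47,-5.13,-3.17],[0,0,0.76],1],[[3.47,-5.13,-3.17],[0,0,0.76],1],[[3.47,-5.13,-3.17],[0,0,0.76],1],[[3.47,-5.13,-3.17],[0,0,0.76],1]])

```text
time: 5.55
tool_pos: [0.5841, -0.1504, 0.2161]
ee_rot: [0.0, 1.0, 0.022, -0.001]
contact_force: [-0.5, -0.8, -2.4]
gripper_width: 0.0548
grip_force: 64.9
```

```bash
python3 -c "
from h import *
snap('wrist','w4')
print(r.sense()['tool_pos'])
for p in((.6184,-.0356,.052),(.5495,-.0387,.052)): print(proj('w4',p))
cv2.imwrite('pics/w4b.png',cv2.resize(cv2.imread('pics/w4.png')[80:272,20:276],None,fx=3,fy=3,interpolation=2))"
```

```text
[ 0.58396846 -0.15089133  0.21622733]
[155.05463432 143.13125683]
[160.90620946 204.03214635]
```

View pics/w4b.png

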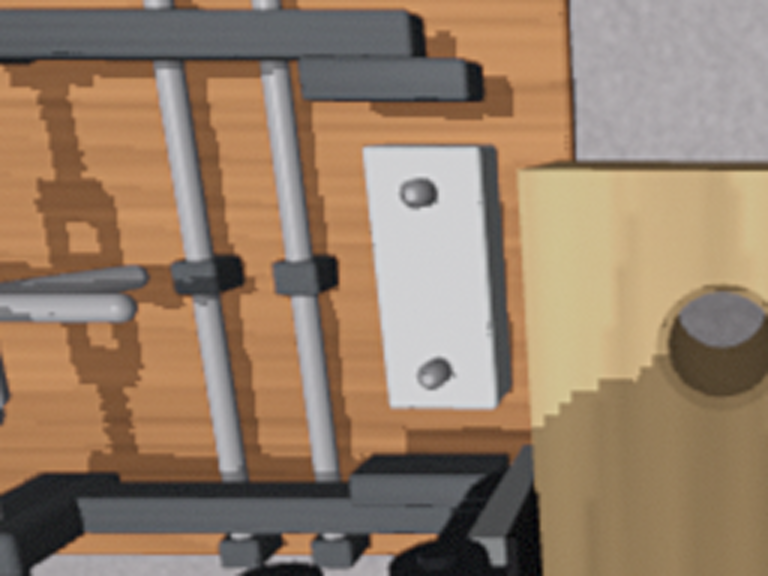

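The crop shows the far pin tip at about (411,189), the near pin tip at (430,371), bed corners at (363,147), (480,147), (497,405) and (390,407), and the held block's far hole at (717,340).

```bash
python3 -c "
from h import *
g=lambda a:(20+a[0]/3,80+a[1]/3)
F=g((411,189));N=g((430,371))
w=lambda a:(a[0]*.64,a[1]*.64)
print('tri',tri(('w1',w((481,265))),('w4',F)),tri(('w1',w((479,337))),('w4',N)))
f,n=onz('w4',F,.054),onz('w4',N,.054);print(f,n,(f+n)/2,np.degrees(np.arctan2(*(f-n)[[1,0]])),np.linalg.norm(f-n))
c=np.array([onz('w4',g(u),.04) for u in((363,147),(480,147),(497,405),(390,407))]);print(c.round(4),c.mean(0))
d=(c[0]+c[1]-c[2]-c[3]);print(np.degrees(np.arctan2(d[1],d[0])))
print('hole',intool('w4',g((717,340)),-.027),intool('w4',g((520,167)),-.027))
"
```

```text
tri [ 0.61801064 -0.03631066  0.04824546] [ 0.54805545 -0.03963587  0.04677941]
[ 0.61883044 -0.03843203  0.054     ] [ 0.55070898 -0.04219638  0.054     ] [ 0.58476971 -0.0403142   0.054     ] 3.1629191415155704 0.06822538141975491
[[ 0.6321 -0.0164  0.04  ]
 [ 0.634  -0.0597  0.04  ]
 [ 0.5331 -0.0636  0.04  ]
 [ 0.5303 -0.0206  0.04  ]] [ 0.5823709  -0.04006612  0.04      ]
2.2799108060380906
hole [ 0.03412699 -0.00070296 -0.027     ] [ 0.05803855 -0.02709884 -0.027     ]
```

```bash
python3 -c "
from h import *
plan((.5855,-.039,.12),-87.4);plan((.5855,-.039,.068),-87.4)"
```

```text
shift [0.22, -3.72, 3.21] turn [0.0, 0.02, -0.02]
shift [0.22, -3.73, 4.94] turn [0.0, 0.02, -0.02]
```

>>> drive_tool(moves=[[[0.1,-1.0,0.6],[0,0,0],1],[[0.2,-2.0,1.4],[0,0,0],1],[[0.22,-3.0,2.2],[0,0,0],1],[[0.22,-3.6,2.8],[0,0,0],1],[[0.22,-3.73,3.2],[0,0,0],1],[[0.22,-3.73,3.8],[0,0,0],1],[[0.22,-3.73,4.4],[0,0,0],1],[[0.22,-3.73,4.8],[0,0,0],1],[[0.22,-3.73,4.94],[0,0,0],1],[[0.22,-3.73,4.94],[0,0,0],1],[[0.22,-3.73,4.94],[0,0,0],1],[[0.22,-3.73,4.94],[0,0,0],1]])

```text
time: 6.6
tool_pos: [0.5873, -0.0381, 0.0697]
ee_rot: [0.0, 1.0, 0.022, 0.001]
contact_force: [0.2, -0.5, -1.5]
gripper_width: 0.0549
grip_force: 64.8
```

```bash
python3 -c "
from h import *
snap('wrist','w5')
print(r.sense()['tool_pos'],r.sense()['contact_force'])
for p in((.619,-.0372,.054),): print(proj('w5',p))
cv2.imwrite('pics/w5b.png',cv2.resize(cv2.imread('pics/w5.png')[120:270,160:360],None,fx=4,fy=4,interpolation=2))"
```

```text
[ 0.58727545 -0.03784632  0.06975503] [-0.15508846 -0.52026687 -2.53985407]
[260.47320544 178.13784742]
```

View pics/w5b.png

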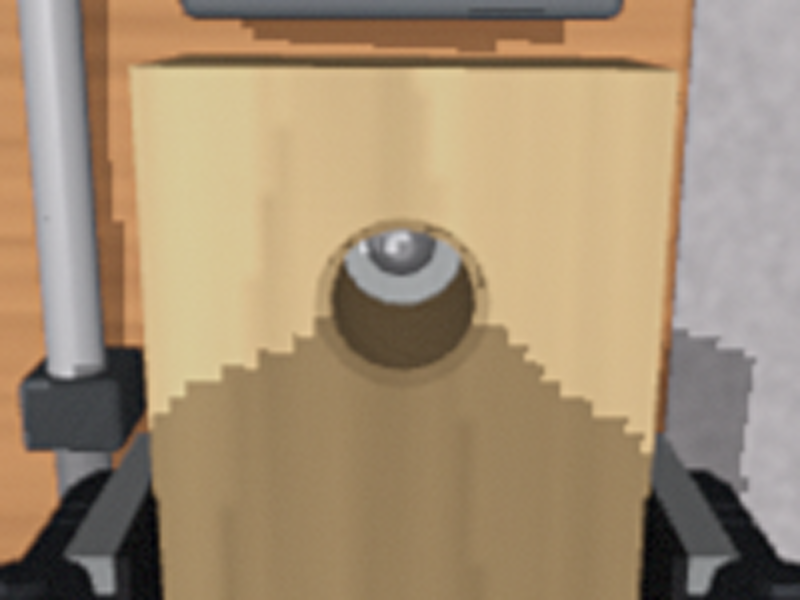

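The crop shows the far pin tip through the hole at (401,243), laterally centred on the hole at (402,300).

```bash
python3 -c "
from h import *
g=lambda a:(160+a[0]/4,120+a[1]/4)
print('hole top',intool('w5',g((402,300)),-.027),'bottom far..',intool('w5',g((402,305)),.003))
p,q=tool()
for z in(.052,.054): print('pin',intool('w5',g((401,243)),p[2]-z))
plan((.587,-.038,.068),-87.4)
"
```

```text
hole top [ 0.03324443  0.00066471 -0.027     ] bottom far.. [0.02442537 0.00076358 0.003     ]
pin [0.02974093 0.00065565 0.01775503]
pin [0.03017387 0.00065107 0.01575503]
shift [-0.01, 0.0, 0.06] turn [0.0, -0.02, -0.0]
```

>>> drive_tool(moves=[[[-0.09,0,0],[0,0,0],1],[[-0.09,0,0.2],[0,0,0],1],[[-0.09,0,0.35],[0,0,0],1],[[-0.09,0,0.5],[0,0,0],1],[[-0.09,0,0.6],[0,0,0],1],[[-0.09,0,0.65],[0,0,0],1],[[-0.09,0,0.65],[0,0,0],1]])

```text
time: 7.23
tool_pos: [0.5839, -0.0375, 0.0488]
ee_rot: [0.0, 1.0, 0.023, -0.0]
contact_force: [0.2, 0.1, -1.3]
gripper_width: 0.0549
grip_force: 64.8
```

>>> drive_tool(moves=[[[0,0,0.07],[0,0,0],1],[[0,0,0.13],[0,0,0],1],[[0,0,0.19],[0,0,0],1],[[0,0,0.19],[0,0,0],1]])

```text
time: 7.57
tool_pos: [0.584, -0.0375, 0.0434]
ee_rot: [0.0, 1.0, 0.023, -0.0]
contact_force: [-0.1, -0.4, -2.7]
gripper_width: 0.0552
grip_force: 64.8
```

>>> drive_tool(moves=[[[0,0,0.03],[0,0,0],1],[[0,0,0.06],[0,0,0],1],[[0,0,0.09],[0,0,0],1],[[0,0,0.09],[0,0,0],1]])

```text
time: 7.9
tool_pos: [0.5841, -0.0376, 0.0429]
ee_rot: [-0.001, 1.0, 0.023, 0.001]
contact_force: [-6.1, 1.5, 23.4]
gripper_width: 0.0549
grip_force: 67.8
```

The block seated at z 0.043 with contact force, so I ease off, open and lift away.

>>> drive_tool(moves=[[[0,0,-0.08],[0,0,0],1],[[0,0,-0.08],[0,0,0],-0.75],[[0,0,-0.08],[0,0,0],-0.75],[[0,0,-0.08],[0,0,0],-0.75],[[0,0,-0.4],[0,0,0],-0.75],[[0,0,-1.0],[0,0,0],-0.75],[[0,0,-2.0],[0,0,0],-0.75],[[0,0,-3.0],[0,0,0],-0.75],[[0,0,-4.2],[0,0,0],-0.75],[[0,0,-5.4],[0,0,0],-0.5],[[0,0,-6.4],[0,0,0],0],[[0,0,-6.4],[0,0,0],1]])

```text
time: 8.9
tool_pos: [0.5863, -0.0387, 0.2388]
ee_rot: [0.0, 1.0, 0.022, 0.004]
contact_force: [1.0, -0.2, 0.4]
gripper_width: 0.0409
grip_force: 0.0
```

```bash
python3 -c "
from h import *
snap('wrist','w6')
print(r.sense()['tool_pos'],r.sense()['contact_force'],r.sense()['q'].round(2))
cv2.imwrite('pics/w6b.png',cv2.resize(cv2.imread('pics/w6.png'),(800,600),interpolation=2))"
```

```text
[ 0.58543834 -0.03792497  0.23626777] [-0.21567613 -0.1931666  -1.0376077 ] [-0.55  0.52  0.77  1.95 -0.49  0.85 -1.04]
```

View pics/w6b.png

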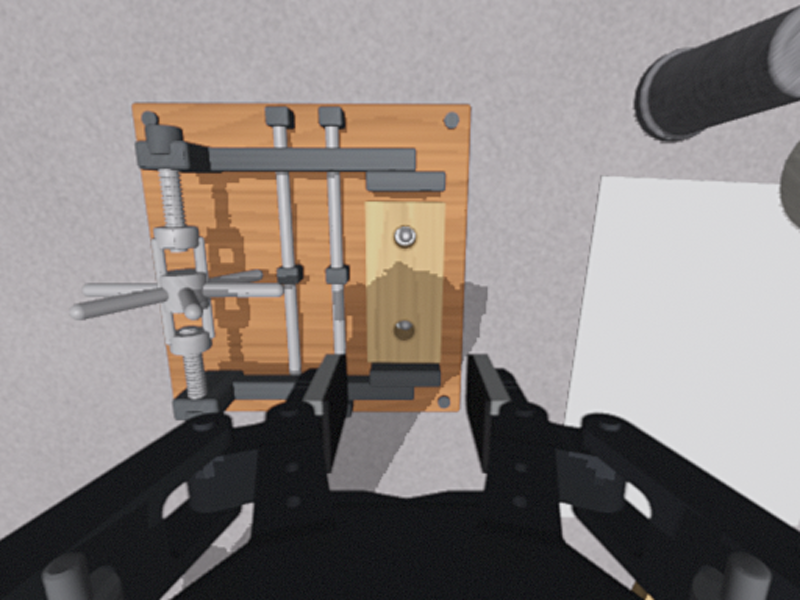

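The block is down over both pins, with a pin visible in each hole at (404,236) and (403,328). Bar tips are at (78,313), (192,311), (281,289), (88,289) and (260,275), so I fit the phase of the spokes to these.

```bash
cat > fit.py <<'E'
from h import *
from scipy.optimize import least_squares
a=np.radians(2.6);yv=np.array([-np.sin(a),np.cos(a),0]);xv=np.array([np.cos(a),np.sin(a),0]);z=np.array([0,0,1.])
A0=np.array([.5769,.1163,.085])
obs=[('w1',(232,317)),('w1',(383,316)),('w1',(248,337)),('w1',(336,336)),('w1',(351,300)),('w6',(78,313)),('w6',(192,309)),('w6',(278,289)),('w6',(88,289)),('w6',(258,276))]
def err(x,full=False):
    o=[]
    for f,u in obs:
        u=np.array(u)*.64
        e=[(lambda A,t:proj(f,A+.067*(np.cos(t)*yv+np.sin(t)*z))-u)(A0+x[:3],x[3]+k*np.pi/3) for k in range(6)]
        i=np.argmin([np.linalg.norm(v) for v in e]);o.append(e[i])
        if full:print(f,np.degrees(x[3])+60*i,e[i].round(1))
    return np.r_[np.concatenate(o),np.array(x[:3])/.003]
b=min((least_squares(err,[0,0,0,np.radians(t)],loss='soft_l1') for t in range(0,60,6)),key=lambda s:s.cost)
print(b.cost,A0+b.x[:3],np.degrees(b.x[3])%60);err(b.x,True)
E
python3 fit.py
```

```text
9.635511933351832 [0.57501917 0.11737189 0.0807346 ] 0.7035648877468987
w1 0.7035648877468987 [-2.2  0.1]
w1 180.7035648877469 [ 0.5 -1.3]
w1 60.7035648877469 [-2.5  1.4]
w1 120.7035648877469 [-0.4  0.7]
w1 240.7035648877469 [ 0.8 -1.1]
w6 60.7035648877469 [-0.5 -1. ]
w6 120.7035648877469 [1.4 1.3]
w6 180.7035648877469 [ 0.9 -0.1]
w6 0.7035648877468987 [0.3 0.3]
w6 240.7035648877469 [-0.1 -1.4]
```

```bash
python3 -c "
from h import *
plan((.579,.048,.18),-87.4);plan((.579,.048,.126),-87.4);print(r.sense()['gripper_width'])"
```

```text
shift [-0.09, -2.87, 1.88] turn [-0.0, -0.06, 0.0]
shift [-0.1, -2.87, 3.68] turn [-0.0, -0.06, 0.0]
0.03307781957318612
```

>>> drive_tool(moves=[[[0,-0.9,0],[0,0,0],1],[[-0.1,-1.8,0.3],[0,0,0],1],[[-0.1,-2.6,0.9],[0,0,0],1],[[-0.1,-2.87,1.6],[0,0,0],1],[[-0.1,-2.87,2.4],[0,0,0],1],[[-0.1,-2.87,3.2],[0,0,0],1],[[-0.1,-2.87,3.68],[0,0,0],1],[[-0.1,-2.87,3.68],[0,0,0],1],[[-0.1,-2.87,3.68],[0,0,0],1],[[-0.1,-2.87,3.68],[0,0,0],1]])

```text
time: 9.78
tool_pos: [0.5774, 0.0479, 0.123]
ee_rot: [0.0, 1.0, 0.022, 0.0]
contact_force: [-0.6, -0.2, -0.1]
gripper_width: -0.0001
grip_force: 0.0
```

>>> drive_tool(moves=[[[0,-0.1,0],[0,0,0],1],[[0,-0.2,0],[0,0,0],1],[[0,-0.3,0],[0,0,0],1],[[0,-0.4,0],[0,0,0],1],[[0,-0.5,-0.03],[0,0,0],1],[[0,-0.55,-0.05],[0,0,0],1]])

```text
time: 10.28
tool_pos: [0.5765, 0.0654, 0.1243]
ee_rot: [0.0, 1.0, 0.023, 0.0]
contact_force: [0.1, -2.9, -1.7]
gripper_width: 0.0001
grip_force: 1.4
```

>>> drive_tool(moves=[[[0,-0.2,-0.08],[0,0,0],1],[[0,-0.4,-0.14],[0,0,0],1],[[0,-0.6,-0.19],[0,0,0],1],[[0,-0.8,-0.22],[0,0,0],1],[[0,-1.0,-0.22],[0,0,0],1],[[0,-1.15,-0.2],[0,0,0],1],[[0,-1.15,-0.2],[0,0,0],1]])

```text
time: 10.87
tool_pos: [0.5749, 0.1006, 0.1299]
ee_rot: [-0.0, 1.0, 0.023, 0.0]
contact_force: [0.3, -0.5, 0.2]
gripper_width: -0.0003
grip_force: 0.4
```

>>> drive_tool(moves=[[[0,-0.15,0.03],[0,0,0],1],[[0,-0.3,0.07],[0,0,0],1],[[0,-0.45,0.13],[0,0,0],1],[[0,-0.6,0.2],[0,0,0],1],[[0,-0.7,0.25],[0,0,0],1],[[0,-0.8,0.3],[0,0,0],1]])

```text
time: 11.37
tool_pos: [0.5738, 0.1239, 0.1209]
ee_rot: [-0.0, 1.0, 0.023, 0.0]
contact_force: [-0.1, -1.7, 6.3]
gripper_width: -0.0001
grip_force: 2.5
```

>>> drive_tool(moves=[[[0,0,-0.7],[0,0,0],1],[[0,0,-1.4],[0,0,0],1],[[0,0,-1.8],[0,0,0],1],[[0,0.6,-1.9],[0,0,0],1],[[0,1.4,-1.9],[0,0,0],1],[[0,2.1,-1.9],[0,0,0],1],[[0,2.3,-1.9],[0,0,0],1],[[0,2.3,-1.9],[0,0,0],1],[[0,2.3,-1.3],[0,0,0],1],[[0,2.3,-0.6],[0,0,0],1],[[0,2.3,-0.13],[0,0,0],1],[[0,2.3,-0.13],[0,0,0],1]])

```text
time: 12.37
tool_pos: [0.5753, 0.0565, 0.1222]
ee_rot: [-0.0, 1.0, 0.024, -0.002]
contact_force: [-0.0, 0.7, -0.3]
gripper_width: -0.0004
grip_force: 0.0
```

>>> drive_tool(moves=[[[0,-0.15,0],[0,0,0],1],[[0,-0.3,0],[0,0,0],1],[[0,-0.45,0],[0,0,0],1],[[0,-0.6,-0.03],[0,0,0],1],[[0,-0.7,-0.05],[0,0,0],1],[[0,-0.8,-0.07],[0,0,0],1]])

```text
time: 12.87
tool_pos: [0.5769, 0.0777, 0.1286]
ee_rot: [0.001, 1.0, 0.022, 0.002]
contact_force: [0.5, -5.2, 4.5]
gripper_width: 0.0001
grip_force: 2.7
```

>>> drive_tool(moves=[[[0,-0.13,-0.03],[0,0,0],1],[[0,-0.27,-0.05],[0,0,0],1],[[0,-0.4,-0.06],[0,0,0],1],[[0,-0.4,-0.06],[0,0,0],1]])

```text
time: 13.2
tool_pos: [0.5758, 0.0914, 0.1296]
ee_rot: [-0.0, 1.0, 0.023, 0.001]
contact_force: [1.0, -1.9, 1.5]
gripper_width: 0.0001
grip_force: 1.1
```

>>> drive_tool(moves=[[[0,-0.13,0],[0,0,0],1],[[0,-0.27,0],[0,0,0],1],[[0,-0.27,0],[0,0,0],1]])

```text
time: 13.45
tool_pos: [0.5748, 0.0995, 0.1288]
ee_rot: [-0.0, 1.0, 0.023, -0.0]
contact_force: [0.8, -1.9, 1.2]
gripper_width: -0.0001
grip_force: 0.7
```

>>> drive_tool(moves=[[[0,-0.13,0],[0,0,0],1],[[0,-0.27,0],[0,0,0],1]])

```text
time: 13.62
tool_pos: [0.5745, 0.1064, 0.1288]
ee_rot: [0.0, 1.0, 0.022, -0.0]
contact_force: [0.7, -4.6, 0.6]
gripper_width: 0.0001
grip_force: 2.0
```

>>> drive_tool(moves=[[[0,-0.13,0.02],[0,0,0],1],[[0,-0.27,0.04],[0,0,0],1]])

```text
time: 13.78
tool_pos: [0.5741, 0.1149, 0.1275]
ee_rot: [0.0, 1.0, 0.023, -0.0]
contact_force: [0.8, -4.1, 0.3]
gripper_width: 0.0002
grip_force: 2.1
```

>>> drive_tool(moves=[[[0,-0.13,0.03],[0,0,0],1],[[0,-0.27,0.06],[0,0,0],1]])

```text
time: 13.95
tool_pos: [0.5737, 0.1229, 0.1256]
ee_rot: [0.0, 1.0, 0.023, -0.0]
contact_force: [1.0, -5.7, -0.2]
gripper_width: 0.0
grip_force: 2.0
```

>>> drive_tool(moves=[[[0,-0.13,0.04],[0,0,0],1],[[0,-0.25,0.08],[0,0,0],1]])

```text
time: 14.12
tool_pos: [0.5731, 0.1304, 0.1231]
ee_rot: [0.0, 1.0, 0.023, -0.0]
contact_force: [0.8, -4.8, 0.2]
gripper_width: -0.0001
grip_force: 2.0
```

>>> drive_tool(moves=[[[0,0,-0.7],[0,0,0],1],[[0,0,-1.4],[0,0,0],1],[[0,0,-1.8],[0,0,0],1],[[0,0.6,-1.9],[0,0,0],1],[[0,1.4,-1.9],[0,0,0],1],[[0,2.1,-1.9],[0,0,0],1],[[0,2.4,-1.9],[0,0,0],1],[[0,2.4,-1.9],[0,0,0],1],[[0,2.4,-1.3],[0,0,0],1],[[0,2.4,-0.6],[0,0,0],1],[[0,2.4,-0.13],[0,0,0],1],[[0,2.4,-0.13],[0,0,0],1]])

```text
time: 15.12
tool_pos: [0.5752, 0.0604, 0.1247]
ee_rot: [-0.0, 1.0, 0.024, -0.002]
contact_force: [0.6, 0.4, -0.4]
gripper_width: -0.0002
grip_force: 0.0
```

>>> drive_tool(moves=[[[0,-0.13,0],[0,0,0],1],[[0,-0.26,0],[0,0,0],1],[[0,-0.39,0],[0,0,0],1],[[0,-0.5,0],[0,0,0],1],[[0,-0.6,0],[0,0,0],1]])

```text
time: 15.53
tool_pos: [0.5768, 0.0755, 0.1286]
ee_rot: [0.001, 1.0, 0.022, 0.001]
contact_force: [-0.1, -5.4, 4.2]
gripper_width: -0.0003
grip_force: 2.8
```

>>> drive_tool(moves=[[[0,-0.1,-0.03],[0,0,0],1],[[0,-0.2,-0.05],[0,0,0],1]])

```text
time: 15.7
tool_pos: [0.5765, 0.0815, 0.1301]
ee_rot: [0.001, 1.0, 0.022, 0.001]
contact_force: [-0.8, -4.8, 4.1]
gripper_width: 0.0004
grip_force: 2.4
```

>>> drive_tool(moves=[[[0,-0.1,-0.02],[0,0,0],1],[[0,-0.2,-0.03],[0,0,0],1]])

```text
time: 15.87
tool_pos: [0.5759, 0.0881, 0.1306]
ee_rot: [0.0, 1.0, 0.023, 0.001]
contact_force: [0.7, -3.1, 2.7]
gripper_width: 0.0001
grip_force: 2.1
```

>>> drive_tool(moves=[[[0,-0.1,0],[0,0,0],1],[[0,-0.2,0],[0,0,0],1]])

```text
time: 16.03
tool_pos: [0.5752, 0.0946, 0.13]
ee_rot: [-0.0, 1.0, 0.023, 0.0]
contact_force: [-0.1, -3.5, 2.7]
gripper_width: -0.0001
grip_force: 1.9
```

>>> drive_tool(moves=[[[0,-0.1,0],[0,0,0],1],[[0,-0.2,0],[0,0,0],1]])

```text
time: 16.2
tool_pos: [0.5748, 0.1006, 0.1297]
ee_rot: [-0.0, 1.0, 0.023, -0.0]
contact_force: [0.2, -4.0, 2.6]
gripper_width: -0.0001
grip_force: 1.9
```

>>> drive_tool(moves=[[[0,-0.07,0],[0,0,0],1],[[0,-0.14,0],[0,0,0],1]])

```text
time: 16.37
tool_pos: [0.5746, 0.1047, 0.1297]
ee_rot: [0.0, 1.0, 0.023, -0.0]
contact_force: [1.3, -2.5, 1.8]
gripper_width: 0.0
grip_force: 1.9
```

>>> drive_tool(moves=[[[0,-0.07,0],[0,0,0],1],[[0,-0.14,0],[0,0,0],1]])

```text
time: 16.53
tool_pos: [0.5743, 0.1087, 0.1296]
ee_rot: [0.0, 1.0, 0.023, -0.0]
contact_force: [0.7, -3.3, 0.5]
gripper_width: -0.0003
grip_force: 1.8
```

>>> drive_tool(moves=[[[0,-0.07,0],[0,0,0],1],[[0,-0.14,0.02],[0,0,0],1]])

```text
time: 16.7
tool_pos: [0.5742, 0.1126, 0.1291]
ee_rot: [0.0, 1.0, 0.023, -0.0]
contact_force: [-0.0, -5.4, 3.2]
gripper_width: 0.0002
grip_force: 3.2
```

>>> drive_tool(moves=[[[0,-0.07,0.01],[0,0,0],1],[[0,-0.14,0.02],[0,0,0],1]])

```text
time: 16.87
tool_pos: [0.574, 0.1156, 0.1286]
ee_rot: [0.001, 1.0, 0.022, 0.0]
contact_force: [0.2, -10.6, 3.4]
gripper_width: -0.0002
grip_force: 5.5
```

```bash
python3 -c "
from h import *
for i in range(2):
  snap('wrist','w7');s=r.sense();print(s['tool_pos'],s['contact_force'],s['grip_force'])"
```

```text
[0.57404826 0.11576822 0.12857018] [ 0.82192764 -8.97608549  3.18630483] 4.743590801954269
[0.57406758 0.11566635 0.12863536] [ 0.17429657 -7.93303689  3.43793919] 4.03050497174263
```

>>> drive_tool(moves=[[[0,-0.03,0],[0,0,0],1],[[0,-0.06,0.01],[0,0,0],1]])

```text
time: 17.13
tool_pos: [0.574, 0.1164, 0.1284]
ee_rot: [0.001, 1.0, 0.022, 0.0]
contact_force: [0.7, -12.3, 5.4]
gripper_width: 0.0001
grip_force: 6.3
```

The bars have clearly stiffened at about 0.6 N m, so I stop, back off and rise.

>>> drive_tool(moves=[[[0,0.1,0],[0,0,0],1],[[0,0.25,-0.1],[0,0,0],1],[[0,0.25,-0.8],[0,0,0],1],[[0,0.25,-1.6],[0,0,0],1],[[0,0.25,-2.6],[0,0,0],1],[[0,1.0,-3.6],[0,0,0],1],[[0,2.0,-4.4],[0,0,0],1],[[0,2.8,-5.0],[0,0,0],1],[[0,2.8,-5.0],[0,0,0],1],[[0,2.8,-5.0],[0,0,0],1]])

```text
time: 17.97
tool_pos: [0.578, 0.0344, 0.2794]
ee_rot: [-0.001, 1.0, 0.022, 0.001]
contact_force: [0.5, 1.4, -0.3]
gripper_width: 0.0002
grip_force: 0.0
```

```bash
python3 -c "
from h import *
snap('wrist','w8');s=r.sense();print(s['tool_pos'],s['contact_force'])
cv2.imwrite('pics/w8b.png',cv2.resize(cv2.imread('pics/w8.png')[40:310,80:440],None,fx=2.2,fy=2.2,interpolation=2))"
```

```text
[0.57752863 0.03587966 0.27825483] [-0.5098799   0.56367882 -0.41747973]
```

View pics/w8b.png

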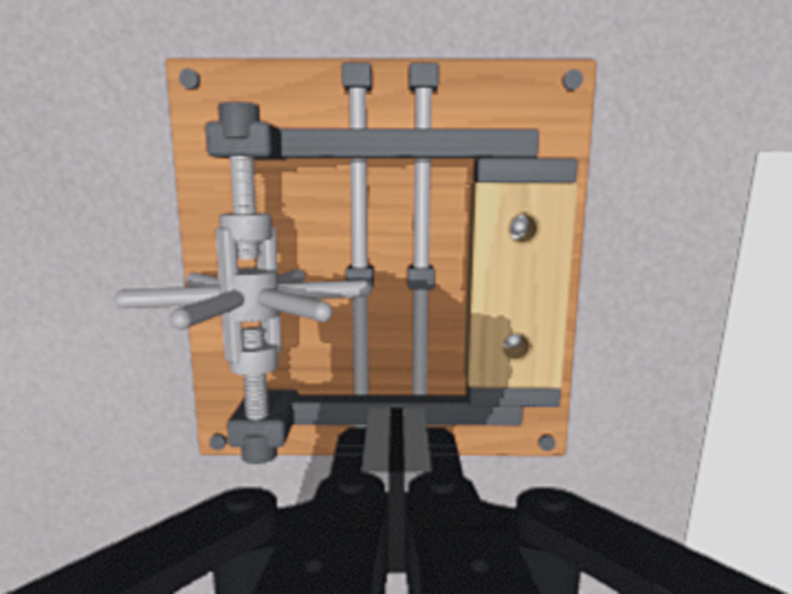

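The view shows both jaws pressed on the block's ends at (525,170) and (515,397), with the pins in the holes and the gripper clear. I hand in.

```bash
python3 -c "
from rig import r
print(r.hand_in())"
```

```text
the job is handed in; nothing more can be done
None
```

The block sits flat on both pins and is released, and both jaws hold its ends. I stopped turning when the bars stiffened, at an estimated 0.6 N m (crushing starts at 0.9). The cone, jar and tape roll were not touched, and the job was handed in at about 18 s.

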